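# Let the display tray down on the stall's hand winch

## Robot

A 6-joint arm with a two-finger parallel gripper is mounted at the origin on the work surface. World frame = base frame: x ahead of the robot, y to its left, z up, the work surface at z = 0. Lengths are in m, angles in rad, forces in N, time in s.
With the tool pointing down it reaches from about 0.4 to 0.825 m from the base axis. Payload 7 kg.
Tool frame: the origin (TCP) lies between the finger pads; the fingertips stand 19 mm ahead of it and the grasp point (between the pads) is the TCP; z points along the fingers, y is the line along which they close (so a half turn about z gives the same grasp; the last joint's range is limited). The gripper opens to 85 mm and grips with 20 to 120 N. Pads are 22 mm wide; open, the fingers measure 114 mm over their backs; the gripper's body (76 mm by 85 mm) begins 54 mm behind the grasp point. The pads swing forward as they close: fully open they stand 13 mm farther back than shut.
Start: joints at [-0.916, 0.359, 0.012, 0, -1.224, -0.288], TCP at [0.242, -0.63, 0.25] pointing down, gripper open.
Joint ranges: [-3.07, 3.07], [-1.43, 2.12], [-1.02, 1.25], [-3.03, 1.67], [-3.05, -0], [-3.03, 3.03]. Speed limits (rad/s): [2.39, 2.39, 3.01, 3.14, 3.14, 3.14].

## Interface

Orientations are given as [roll, pitch, yaw] about the fixed x, y, z axes, in that order (R = Rz(yaw) Ry(pitch) Rx(roll)).
In Python, from cell import * gives the robot as it stands.
- The arm moves only by the tool apply_moves, never from a script. Its argument "commands" is a list of rows, each a list of 3 entries, a list of its own where there are three numbers: the shift along the tool's x, y, z in mm, then the turn, a rotation vector about the tool's x, y, z in degrees, then the opening, from 0 (shut) to 1 (fully open). A call has 1 to 8 rows; each row shifts and turns the commanded pose from where the row before left it, along the tool's axes as they then stand; what a row does not reach is not made up. A row lasts 1/10 s, in which the tool goes at most 50 mm and 8.59 degrees, less where a joint would pass 70% of its speed; a pose out of reach is approached as far as the arm can. A call with a gripper value outside its range is refused whole. The fingers move at their own pace and stop on an object; the grip force is fixed at half the most. Time passes only in rows, so rows that do not move let the fingers close. It gives the time, the measured TCP pose, the force, the opening and the grip force at its end, in the units of the state.
- get_state(): the state, without advancing time (a new reading comes with each control period).
- grab_frame(name): name is "scene" or "top" or "wrist"; returns a dict with "pixels" (480x640x3 uint8, red, green, blue), "mtx" (3x3 intrinsics, pixels), "world_from_camera" (4x4, takes a point from camera to world coordinates); the wrist camera has in their place "tool_from_camera" (4x4, takes a point from camera to tool coordinates, whose origin is the TCP and whose axes are the flange's). Camera axes: x right, y up, looking along -z (the intrinsics and any distortion apply to the point x, -y, -z); pixel columns grow to the right and rows downward; lengths in m; the calibration is good to about 2 mm. The wrist camera is an equidistant fisheye: a pixel r from the principal point sees the ray r / f radians off the axis. A picture is of the moment at which its call begins: read the wrist's pose just before it. There is no depth.
- hand_in(): hands the job in; it is judged then, once.
Trained networks look in the newest picture that a camera, given by its name, has taken for a name from the list of things; names that differ only in an ending like _2 or _b are one class to them, and where a whole thing is asked for, a point or a joint stands for the part that bears it (a point fixed in the world has none). Each returns a list of dicts, best first, with "score" (0 to 1); they miss things now and then, are a little off and sometimes report something else, mostly with a low value. They report only what shows in the picture. A call takes as long as a camera call.
- find_in(camera, name): "centre" ([x, y, z] in m, in the coordinates of the camera as it stood for that picture, good to about 4 mm: the middle of the surface that is visible of it).
- pinpoint(camera, name): "centre" ([x, y, z] in m, in the coordinates of the camera as it stood for that picture, good to about 4 mm: a listed point, or the origin of a listed thing).
The state is a dict: "time": time; "joint_pos": joint angles; "joint_velocities": joint speeds; "tau": joint torques, N m; "position": TCP position; "orientation": TCP orientation; "wrist_force": force on the tool from outside, world axes, zero at the start; "ft_torque": the same for the moment, N m; "finger_gap": opening from 0.0 (shut) to 1.0 (fully open); "grip_force": force on a finger pad.
Only numpy, scipy, OpenCV 4.12 (cv2) and the standard library are available. Lean on these libraries where they do the work, as an engineer would, in place of code of your own. Each camera call takes 0.05 s, during which the arm holds its last target. There are 200 camera calls.

## Task

The hand winch on the counter holds up the tray of spice jars on the display stand beside it. Flick the pawl's throw lever right over to off, wind the crank up a touch so that the pawl springs clear of the ratchet wheel, then ease the drum back by the crank, never letting it run, until the tray's carriage sits with its weight on the collar below it, and stop there without cranking it down hard. Go lightly on the throw lever, leave the loose goods alone, and let go at the end with the lever still off.

Things in the scene. Friction and masses are not known exactly. Their poses are not given: they have to be found in the camera images.
- winch: Steel hand winch bolted to the counter: base plate 200 x 118 mm, two cheek plates, a drum between them on a level axle 125 mm up. Origin: centre of its underside. y: along the axle; crank on the -y side, ratchet wheel (10 teeth, 102 mm across), pawl and throw lever on the +y side. x: level, square to the axle, roughly away from the robot. Place and angle (to 0.25 rad) vary
- axle (a point): Point on the axle's centre line in the middle of the ratchet wheel: 47.5 mm along the winch's +y, 125 mm above the counter. The crank grip circles this line at 100 mm radius
- drum (a joint): Turn of drum, wheel and crank together, rad: about -0.05 at the start, grows winding on (tray up), falls easing back (tray down, 40 mm per rad). Easing back carries the top of the drum, and an upright crank, towards the winch's +x. Stops at +0.7 and -2.8. With the pawl clear the tray's weight turns it back by itself, at once and fast (bearing friction only 0.06 N m)
- crank_grip (a point): Middle of the crank's hand grip: a black sleeve 29 mm thick, 88 mm long, along the winch's y, free to spin, so a hand need not turn with it. 107 mm along the winch's -y from its middle. It starts about 1.0 rad from upright, towards the winch's -x; from there over the top to 75 degrees beyond, the space above it is free. The load is felt here as 6 to 12 N along the circle, easing-back way
- lever (a joint): Turn of the throw lever about the pawl pin, rad: 0 = on, leaning 0.45 from upright to the winch's -x; 0.9 = off, at its rigid stop, leaning 0.45 to +x. Push it over towards +x: 3 to 5 N at the tip; it stays where left. Hard pushing bends it. It lifts the pawl through a torsion spring, but under load the nose stays caught in its tooth until the crank is wound on 0.05 to 0.15 rad
- lever_tip (a point): Middle of the round cross bar (15 mm thick, 14 mm long along y) on top of the throw lever, 62 mm from the pawl pin. The lever is an upright steel strip 11 mm by 6 mm (along y), 60 mm along the winch's +y. The pin lies 45 mm along the winch's +x from the axle and 57 mm above it. The upper 45 mm of the lever stand free
- pawl_nose (a point): Nose of the pawl, in the plane of the ratchet wheel: about 44 mm from axle while caught in a tooth, more than 56 mm when it has sprung clear of the teeth
- tray: Sliding carriage of the display stand, a dark steel block 70 x 70 x 80 mm on an upright post (35 mm along the winch's +x, 250 mm along +y), with a wooden tray of spice jars; 2.2 kg give or take a fifth. Origin: the block's centre, 300 mm up at the start. It comes down 35 to 90 mm until it sits on the collar clamped on the post; how far varies and is not measured
- line_top (a point): Top of the stand's post, 490 mm up. The line runs hidden from the drum through a duct and up the post, in an endless loop, so the drum drives the tray both ways; it gives about 4.5 N per mm. At landing the load at the crank fades to nothing over about 0.15 rad of turning; cranking on then strains the tray onto its collar, felt as a push the other way
- tub_near: Spice tub, 110 mm across, 70 mm tall, beside the winch; a bystander, origin at the centre of its underside
- jar_near: Small spice jar, 60 mm across, 62 mm tall, before the winch; a bystander, origin at the centre of its underside
- scoop: Tin scoop with a wooden handle, 155 mm long, beyond the winch; a bystander, origin at the centre of its underside
- mortar: Brass mortar, 96 mm across, 85 mm tall, beyond the crank's side; a bystander, origin at the centre of its underside
- tub_a: Spice tub, 110 mm across, 70 mm tall; a bystander, origin at the centre of its underside
- jar_a: Small spice jar, 60 mm across, 62 mm tall; a bystander, origin at the centre of its underside
- tin: Yellow tin, 74 mm across, 110 mm tall; a bystander, origin at the centre of its underside
- dish: White bowl, 140 mm across, 45 mm tall; a bystander, origin at the centre of its underside

How it is judged:
By the outcome, as a careful person would: the job done as asked, in the order asked, and still so for the second after the job is handed in, with the robot touching nothing.
It also fails if it takes over 72 s, if anything falls off the work surface, if the arm or the gripper's body presses on something with over 40 N, if the wrist force passes 120 N, or if a joint passes its speed limit or range.

## Working session

There is one attempt and no reset: what is moved stays moved. The work goes in short steps, Python scripts to look and compute and a tool call to move; the robot and the scene stay as the last step left them, time stands still between calls to the robot, and variables do not carry over. Pictures are saved under pics/ and viewed, at most 10 in all, crops included, and the job is handed in when it is done.

Besides the shell and the picture viewer there is one more tool, called after "Emit:" in YAML: its name, and indented under it one key for each argument. apply_moves: Moves the arm, as the interface text tells. Its arguments: {"type":"object","properties":{"commands":{"type":"array","items":{"type":"array"}}},"required":["commands"]}

```bash
ls; mkdir -p pics; cat > h.py <<'E'
from cell import *
import numpy as np, cv2
from scipy.spatial.transform import Rotation as R
def look(cam,names,save=None,pin=True):
    s=get_state(); f=grab_frame(cam)
    if cam=="wrist":
        T=np.eye(4);T[:3,:3]=R.from_euler('xyz',s['orientation']).as_matrix();T[:3,3]=s['position'];M=T@f['tool_from_camera']
    else: M=f['world_from_camera']
    M=np.array(M)
    if save: cv2.imwrite('pics/'+save,cv2.cvtColor(f['pixels'],cv2.COLOR_RGB2BGR))
    out={}
    for n in names:
        r=(pinpoint if pin else find_in)(cam,n)
        out[n]=[(np.round((M@np.r_[d['centre'],1])[:3],4),round(d['score'],2)) for d in r[:2]]
        print(cam,n,*[(list(map(float,a)),b) for a,b in out[n]])
    return f,M,out
E
python3 - <<'E'
from h import *
for c in ["scene","top"]:
    look(c,["winch","axle","crank_grip","lever_tip","pawl_nose","tray","line_top","tub_near","jar_near","mortar","tin","scoop"],c+"0.png")
s=get_state();print(s['position'],s['orientation'],s['time'],s['wrist_force'])
E
```

```text
pics
scene winch ([0.5883, 0.0609, -0.0041], 0.71) ([0.4903, -0.0338, 0.1755], 0.28)
scene axle ([0.593, 0.1024, 0.1232], 0.77)
scene crank_grip ([0.4886, -0.0328, 0.1766], 0.62)
scene lever_tip ([0.5918, 0.1052, 0.1209], 0.73) ([0.6111, 0.1156, 0.2345], 0.52)
scene pawl_nose ([0.5922, 0.1026, 0.1686], 0.44)
scene tray ([0.6559, 0.3031, 0.3005], 0.92)
scene line_top ([0.6555, 0.3003, 0.4898], 0.9) ([0.6868, -0.3611, 0.0001], 0.75)
scene tub_near ([0.4871, -0.0386, 0.1777], 0.73) ([0.4987, 0.2505, -0.0032], 0.58)
scene jar_near ([0.4439, 0.1187, 0.0006], 0.79)
scene mortar ([0.5666, -0.1881, 0.0018], 0.95)
scene tin ([0.3319, 0.4127, -0.0026], 0.72)
scene scoop ([0.7513, 0.0251, -0.0001], 0.56)
top winch ([0.4471, 0.1222, -0.0004], 0.66) ([0.5877, 0.0576, 0.0048], 0.64)
top axle ([0.5894, 0.1073, 0.127], 0.81) ([0.6824, -0.3634, -0.002], 0.6)
top crank_grip ([0.4904, -0.0396, 0.1752], 0.91)
top lever_tip ([0.6167, 0.117, 0.2354], 0.58)
top pawl_nose ([0.4962, 0.257, 0.0011], 0.51) ([0.593, 0.1047, 0.1626], 0.44)
top tray ([0.6538, 0.3036, 0.2976], 0.77)
top line_top ([0.6511, 0.3015, 0.4908], 0.88) ([0.6523, 0.3032, 0.2984], 0.53)
top tub_near ([0.4961, 0.2544, 0.0003], 0.66) ([0.6148, 0.1128, 0.2357], 0.17)
top jar_near ([0.4491, 0.122, -0.0002], 0.72)
top mortar ([0.5628, -0.1912, 0.0009], 0.8)
top tin ([0.329, 0.4133, 0.001], 0.77) ([0.7528, 0.0214, 0.0001], 0.39)
top scoop ([0.7492, 0.027, 0.0002], 0.7) ([0.677, -0.3639, 0.0013], 0.17)
[ 0.24204415 -0.6300816   0.25028142] [ 3.14155773e+00  9.02657250e-06 -2.77479005e+00] 1.3 [ 0.44555431  0.68580694 -0.33587112]
```

View pics/scene0.png

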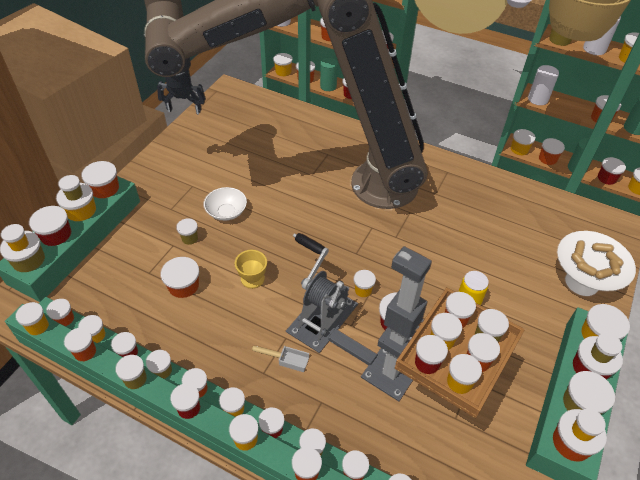

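```bash
python3 - <<'E'
import numpy as np
from scipy.optimize import least_squares
# winch-frame points (m) & observations
L=[(0,0,0),(0,.0475,.125),(-.0841,-.107,.179),(.018,.06,.238),(.035,.25,.3),(.035,.25,.49)]
O=[[(.5883,.0609,-.0041),(.5877,.0576,.0048)],[(.593,.1024,.1232),(.5894,.1073,.127)],[(.4886,-.0328,.1766),(.4904,-.0396,.1752)],
[(.6111,.1156,.2345),(.6167,.117,.2354)],[(.6559,.3031,.3005),(.6538,.3036,.2976)],[(.6555,.3003,.4898),(.6511,.3015,.4908)]]
def f(p):
    c,s=np.cos(p[2]),np.sin(p[2]);r=[]
    for l,o in zip(L,O):
        q=(p[0]+c*l[0]-s*l[1],p[1]+s*l[0]+c*l[1])
        for a in o: r+=[q[0]-a[0],q[1]-a[1]]
    return r
s=least_squares(f,[.588,.059,-.12]);print(s.x,np.round(np.array(s.fun)*1e3,1))
E
```

```text
[ 0.58699734  0.0587802  -0.13003427] [-1.3 -2.1 -0.7  1.2  0.2  3.5  3.8 -1.4  1.1 -3.6 -0.7  3.2  1.5  0.3
 -4.1 -1.1 -1.8 -1.   0.3 -1.5 -1.4  1.8  3.   0.6]
```

Emit:
apply_moves:
  commands:
    - [[0,0,-12],[0,0,-7.69],0]
    - [[0,0,-12],[0,0,-7.69],0]
    - [[0,0,-12],[0,0,-7.69],0]
    - [[0,0,-12],[0,0,-7.69],0]
    - [[0,0,-12],[0,0,-7.69],0]
    - [[0,0,-12],[0,0,-7.69],0]
    - [[0,0,-12],[0,0,-7.69],0]
    - [[0,0,-12],[0,0,-7.69],0]

```text
time: 2.1
position: [0.242, -0.63, 0.3468]
orientation: [-3.142, 0.0, -1.696]
wrist_force: [-0.2, -1.0, -0.2]
finger_gap: -0.0
grip_force: 0.0
```

Emit:
apply_moves:
  commands:
    - [[-40,-12,0],[0,0,0],0]
    - [[-46,-13,0],[0,0,0],0]
    - [[-46,-13,0],[0,0,0],0]
    - [[-46,-13,0],[0,0,0],0]
    - [[-46,-13,0],[0,0,0],0]
    - [[-46,-13,0],[0,0,0],0]
    - [[-46,-13,0],[0,0,0],0]
    - [[-46,-13,0],[0,0,0],0]

```text
time: 2.9
position: [0.3915, -0.2828, 0.3467]
orientation: [-3.141, -0.0, -1.701]
wrist_force: [2.1, 0.5, -0.5]
finger_gap: 0.002
grip_force: 0.0
```

Emit:
apply_moves:
  commands:
    - [[-46,-13,0],[0,0,0],0]
    - [[-46,-13,0],[0,0,0],0]
    - [[-46,-13,0],[0,0,0],0]
    - [[-46,-13,0],[0,0,0],0]
    - [[-46,-13,0],[0,0,0],0]
    - [[-46,-13,0],[0,0,0],0]
    - [[-46,-13,0],[0,0,0],0]
    - [[-30,-10,0],[0,0,0],0]

```text
time: 3.7
position: [0.5377, 0.0542, 0.3463]
orientation: [-3.141, 0.0, -1.699]
wrist_force: [0.9, -1.5, 1.6]
finger_gap: -0.0
grip_force: 0.0
```

```bash
python3 - <<'E'
from h import *
s=get_state();print(s['position'])
look("wrist",["lever_tip","axle","pawl_nose","crank_grip"],"w1.png")
look("top",["lever_tip","crank_grip","axle"])
look("scene",["lever_tip","crank_grip","axle"])
s=get_state();print(s['position'],s['wrist_force'])
E
```

```text
[0.53771488 0.05419256 0.34634036]
wrist lever_tip ([0.6154, 0.1138, 0.2374], 0.58) ([0.5618, -0.1867, 0.0024], 0.49)
wrist axle ([0.5948, 0.1061, 0.1255], 0.93)
wrist pawl_nose ([0.5962, 0.1059, 0.1681], 0.72)
wrist crank_grip ([0.6125, 0.1126, 0.2388], 0.74) ([0.4889, -0.0333, 0.1773], 0.69)
top lever_tip
top crank_grip ([0.4882, -0.04, 0.1768], 0.63) ([0.3279, 0.4117, 0.0005], 0.55)
top axle
scene lever_tip ([0.6144, 0.1172, 0.2352], 0.69)
scene crank_grip ([0.5257, -0.4518, -0.005], 0.74) ([0.4888, -0.0339, 0.1768], 0.61)
scene axle ([0.5931, 0.1058, 0.1226], 0.73)
[0.53694807 0.05083753 0.34656143] [-0.0207722   0.03289325 -0.07154566]
```

View pics/w1.png

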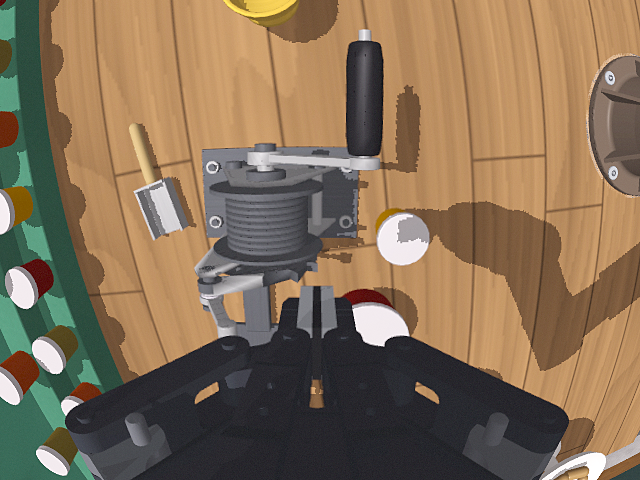

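Emit:
apply_moves:
  commands:
    - [[-37,-12,0],[0,0,0],0]
    - [[-37,-12,0],[0,0,0],0]
    - [[0,0,25],[0,0,0],0]
    - [[0,0,25],[0,0,0],0]
    - [[0,0,25],[0,0,0],0]
    - [[0,0,22],[0,0,0],0]
    - [[0,0,0],[0,0,0],0]

```text
time: 5.05
position: [0.5689, 0.1208, 0.2462]
orientation: [3.137, -0.003, -1.702]
wrist_force: [-0.3, -0.4, 0.5]
finger_gap: -0.001
grip_force: 0.0
```

Emit:
apply_moves:
  commands:
    - [[0,-10,0],[0,0,0],0]
    - [[0,-10,0],[0,0,0],0]
    - [[0,-8,0],[0,0,0],0]
    - [[0,-6,0],[0,0,0],0]
    - [[0,-6,0],[0,0,0],0]

```text
time: 5.55
position: [0.6115, 0.1165, 0.2517]
orientation: [-3.139, 0.001, -1.701]
wrist_force: [-3.4, 0.6, 2.7]
finger_gap: 0.004
grip_force: 1.6
```

Emit:
apply_moves:
  commands:
    - [[0,-6,0],[0,0,0],0]
    - [[0,-6,0],[0,0,0],0]
    - [[0,-5,0],[0,0,0],0]
    - [[0,-4,0],[0,0,0],0]

```text
time: 5.95
position: [0.6314, 0.1135, 0.2491]
orientation: [3.141, -0.0, -1.701]
wrist_force: [-3.3, 0.6, 1.9]
finger_gap: 0.002
grip_force: 1.4
```

Emit:
apply_moves:
  commands:
    - [[0,-4,0],[0,0,0],0]
    - [[0,-3,0],[0,0,0],0]
    - [[0,-2,0],[0,0,0],0]
    - [[0,0,0],[0,0,0],0]

```text
time: 6.35
position: [0.6396, 0.1124, 0.2485]
orientation: [3.14, -0.001, -1.701]
wrist_force: [-3.3, -0.3, -2.4]
finger_gap: -0.002
grip_force: 1.5
```

```bash
python3 - <<'E'
from h import *
look("scene",["lever_tip"],"s2.png");look("wrist",["lever_tip"])
cv2.imwrite('pics/s2c.png',cv2.resize(cv2.imread('pics/s2.png')[200:400,240:480],None,fx=3,fy=3))
s=get_state();print(s['position'],s['wrist_force'])
E
```

```text
scene lever_tip ([0.3316, 0.4131, -0.0034], 0.26)
wrist lever_tip ([0.6625, 0.1076, 0.2405], 0.59)
[0.63978079 0.11256341 0.24937625] [-2.92709807 -0.34572586 -1.48855127]
```

Emit:
apply_moves:
  commands:
    - [[0,-2,0],[0,0,0],0]
    - [[0,0,0],[0,0,0],0]

```text
time: 6.75
position: [0.642, 0.1123, 0.2495]
orientation: [-3.141, 0.0, -1.701]
wrist_force: [-2.9, 1.4, -0.2]
finger_gap: 0.001
grip_force: 1.4
```

Emit:
apply_moves:
  commands:
    - [[0,-1,0],[0,0,0],0]
    - [[0,0,0],[0,0,0],0]

```text
time: 6.95
position: [0.643, 0.1121, 0.2494]
orientation: [-3.141, 0.0, -1.701]
wrist_force: [-2.7, -0.5, -0.2]
finger_gap: -0.0
grip_force: 1.4
```

Emit:
apply_moves:
  commands:
    - [[0,-1,0],[0,0,0],0]
    - [[0,0,0],[0,0,0],0]

```text
time: 7.15
position: [0.644, 0.112, 0.2493]
orientation: [-3.141, 0.0, -1.701]
wrist_force: [-3.5, 0.1, -0.3]
finger_gap: -0.002
grip_force: 1.4
```

Emit:
apply_moves:
  commands:
    - [[0,-1,0],[0,0,0],0]
    - [[0,0,0],[0,0,0],0]

```text
time: 7.35
position: [0.6449, 0.1119, 0.2493]
orientation: [-3.142, 0.0, -1.701]
wrist_force: [-2.9, 0.5, -1.3]
finger_gap: -0.001
grip_force: 1.4
```

Emit:
apply_moves:
  commands:
    - [[0,-0.7,0],[0,0,0],0]
    - [[0,0,0],[0,0,0],0]

```text
time: 7.55
position: [0.6456, 0.1118, 0.2493]
orientation: [-3.142, 0.0, -1.701]
wrist_force: [-3.3, 0.8, -1.4]
finger_gap: 0.002
grip_force: 1.4
```

```bash
python3 - <<'E'
from h import *
for i in range(2): look("wrist",["lever_tip"])
s=get_state();print(s['position'],s['wrist_force'])
E
```

```text
wrist lever_tip ([0.6643, 0.1064, 0.2369], 0.83)
wrist lever_tip ([0.6652, 0.1076, 0.2378], 0.97)
[0.64562445 0.11177953 0.24935799] [-2.98333424 -0.70297259  0.64425254]
```

Emit:
apply_moves:
  commands:
    - [[0,-0.8,0],[0,0,0],0]
    - [[0,0,0],[0,0,0],0]

```text
time: 7.95
position: [0.6464, 0.1117, 0.2493]
orientation: [3.142, -0.0, -1.701]
wrist_force: [-3.8, 0.7, -0.6]
finger_gap: 0.004
grip_force: 1.5
```

Emit:
apply_moves:
  commands:
    - [[0,-0.8,0],[0,0,0],0]
    - [[0,0,0],[0,0,0],0]

```text
time: 8.15
position: [0.6466, 0.1116, 0.2493]
orientation: [3.14, -0.0, -1.701]
wrist_force: [-5.6, 2.2, 0.2]
finger_gap: -0.002
grip_force: 2.9
```

Emit:
apply_moves:
  commands:
    - [[0,-0.7,0],[0,0,0],0]
    - [[0,0,0],[0,0,0],0]

```text
time: 8.35
position: [0.6468, 0.1116, 0.2492]
orientation: [3.14, -0.0, -1.701]
wrist_force: [-9.2, 2.4, 2.7]
finger_gap: 0.002
grip_force: 4.3
```

Emit:
apply_moves:
  commands:
    - [[0,10,0],[0,0,0],0]
    - [[0,10,0],[0,0,0],0]
    - [[0,0,-40],[0,0,0],0.7]
    - [[42,29,-40],[0,0,0],0.7]
    - [[42,29,-20],[0,0,0],0.7]
    - [[42,29,0],[0,0,0],0.7]
    - [[40,29,0],[0,0,0],0.7]
    - [[0,0,0],[0,0,0],0.7]

```text
time: 9.15
position: [0.4996, -0.0256, 0.3405]
orientation: [-3.137, 0.002, -1.703]
wrist_force: [0.0, -0.9, 0.9]
finger_gap: 0.698
grip_force: 0.0
```

```bash
python3 - <<'E'
from h import *
for i in range(2):look("wrist",["lever_tip","crank_grip","pawl_nose","axle"],"w3.png")
look("top",["crank_grip","lever_tip"])
s=get_state();print(s['position'],s['orientation'],s['wrist_force'],s['time'])
E
```

```text
wrist lever_tip
wrist crank_grip ([0.493, -0.0328, 0.1788], 0.89)
wrist pawl_nose
wrist axle
wrist lever_tip
wrist crank_grip ([0.4886, -0.0339, 0.1774], 0.83)
wrist pawl_nose ([0.5954, 0.1055, 0.1655], 0.38)
wrist axle
top crank_grip ([0.4898, -0.0384, 0.1753], 0.55)
top lever_tip ([0.6684, 0.1085, 0.2374], 0.48)
[ 0.50313906 -0.02245363  0.3380919 ] [ 3.14104489e+00 -3.39222532e-04 -1.70073683e+00] [-0.0255248  -0.05316683 -0.42239177] 9.8
```

View pics/w3.png

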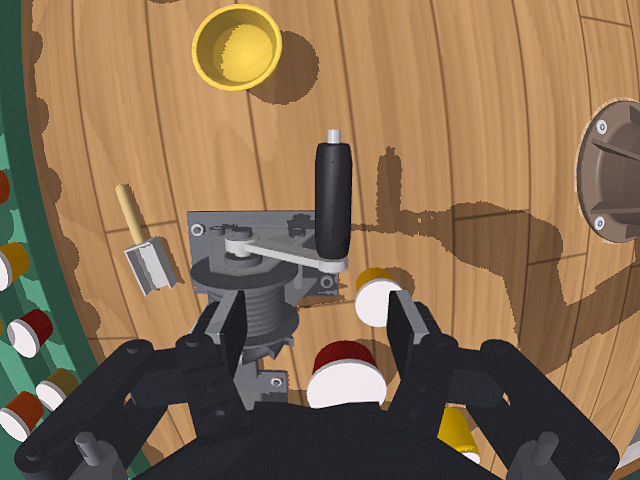

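Emit:
apply_moves:
  commands:
    - [[8,6,20],[0,0,0],0.7]
    - [[8,6,30],[0,0,0],0.7]
    - [[0,0,30],[0,0,0],0.7]
    - [[0,0,30],[0,0,0],0.7]
    - [[0,0,30],[0,0,0],0.7]
    - [[0,0,23],[0,0,0],0.6]
    - [[0,0,0],[0,0,0],0.45]

```text
time: 10.5
position: [0.4871, -0.0373, 0.1725]
orientation: [3.136, -0.002, -1.702]
wrist_force: [0.0, 0.3, 0.4]
finger_gap: 0.46
grip_force: 0.0
```

```bash
python3 - <<'E'
from h import *
for i in range(2):look("wrist",["crank_grip"],"w4.png")
s=get_state();print(s['position'],s['orientation'],s['wrist_force'],s['time'],s['finger_gap'],s['grip_force'])
E
```

```text
wrist crank_grip ([0.4933, -0.0338, 0.1801], 0.84)
wrist crank_grip ([0.4908, -0.0341, 0.1788], 0.81) ([0.5811, 0.0574, 0.0004], 0.19)
[ 0.48999588 -0.03677416  0.17685577] [-3.13946005e+00  5.47815703e-04 -1.70073010e+00] [-1.01470826  0.15153729 -0.43360744] 10.7 0.4498499230282943 0.0
```

View pics/w4.png

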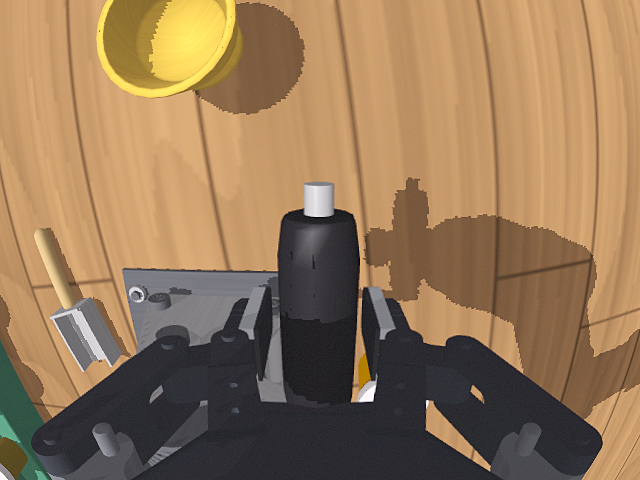

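Emit:
apply_moves:
  commands:
    - [[0,0,0],[0,0,0],0.25]
    - [[0,0,0],[0,0,0],0.1]
    - [[0,0,0],[0,0,0],0]
    - [[0,0,0],[0,0,0],0]

```text
time: 11.1
position: [0.4889, -0.0368, 0.1759]
orientation: [-3.141, 0.0, -1.701]
wrist_force: [-5.3, 3.3, 4.7]
finger_gap: 0.324
grip_force: 59.1
```

Emit:
apply_moves:
  commands:
    - [[0,2,3.2],[0,0,0],0]
    - [[0,1.9,3.3],[0,0,0],0]
    - [[0,1.7,3.4],[0,0,0],0]
    - [[0,1.5,3.5],[0,0,0],0]
    - [[0,0,0],[0,0,0],0]

```text
time: 11.6
position: [0.4821, -0.0359, 0.1629]
orientation: [-3.141, 0.0, -1.701]
wrist_force: [-5.5, 3.7, 10.1]
finger_gap: 0.321
grip_force: 59.8
```

```bash
python3 - <<'E'
from h import *
for c in ("scene","top","wrist"):look(c,["pawl_nose","axle","crank_grip","tray"],c+"5.png")
im=cv2.imread('pics/scene5.png')[220:360,260:420];cv2.imwrite('pics/scene5c.png',cv2.resize(im,None,fx=4,fy=4,interpolation=cv2.INTER_CUBIC))
s=get_state();print(s['position'],s['orientation'],s['wrist_force'],s['time'])
E
```

```text
scene pawl_nose ([0.593, 0.1039, 0.1886], 0.44)
scene axle ([0.5907, 0.1037, 0.1188], 0.93)
scene crank_grip ([0.4791, -0.0341, 0.1626], 0.85) ([0.5666, -0.1889, -0.0018], 0.74)
scene tray ([0.6563, 0.306, 0.304], 0.86)
top pawl_nose ([0.5896, 0.1054, 0.1828], 0.44)
top axle ([0.5899, 0.1093, 0.124], 0.85)
top crank_grip
top tray ([0.6547, 0.3029, 0.3049], 0.9)
wrist pawl_nose
wrist axle
wrist crank_grip ([0.4852, -0.032, 0.1631], 0.68)
wrist tray
[ 0.48217507 -0.0358928   0.16310475] [-3.14048221e+00  3.88264557e-04 -1.70070159e+00] [-5.00476172  4.02288869 10.3110827 ] 12.35
```

View pics/scene5c.png

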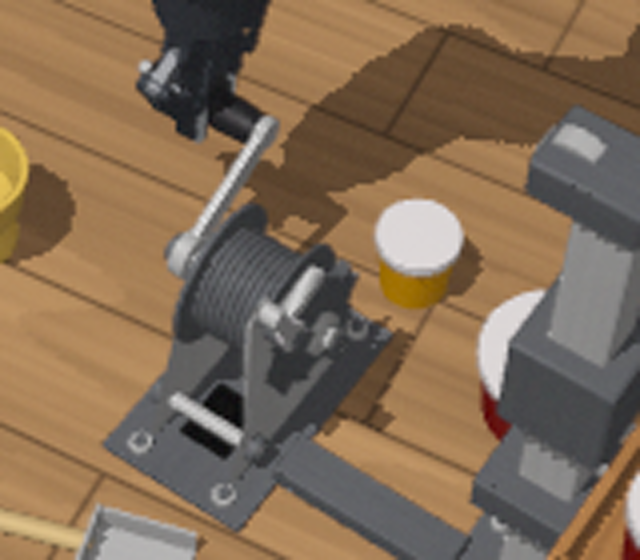

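```bash
cat > arc.py <<'E'
import sys
from h import *
# from present pose: rows along the circle by dphi
def pose():
    s=get_state();p=s['position'];c,sn=np.cos(-.13),np.sin(-.13)
    d=p[:2]-np.array([.587,.0588]);X=c*d[0]+sn*d[1];Z=p[2]-.125
    phi=np.arctan2(X,Z);f=s['wrist_force'];fx=c*f[0]+sn*f[1]
    print('phi %.3f r %.4f t %.2f'%(phi,np.hypot(X,Z),s['time']),'tang(easing) %.1f rad %.1f'%(fx*np.cos(phi)-f[2]*np.sin(phi),fx*np.sin(phi)+f[2]*np.cos(phi)),'yaw',s['orientation'][2])
    return phi,X,Z
if __name__=="__main__":
    d,n=float(sys.argv[1]),int(sys.argv[2]);r=float(sys.argv[3]) if len(sys.argv)>3 else .1
    phi,X,Z=pose();cy=cz=0
    for i in range(1,n+1):
        q=phi+d*i
        y=round(-(r*np.sin(q)-X)*1e3,1);z=round(-(r*np.cos(q)-Z)*1e3,1)
        print('[[0,%.1f,%.1f],[0,0,0],0]'%(y-cy,z-cz),end=', ' if i%8 else '  phi %.2f\n'%q);cy,cz=y,z
E
python3 arc.py .05 16
```

```text
phi -1.177 r 0.0993 t 12.35 tang(easing) 7.4 rad 9.0 yaw -1.7007015941993173
[[0,-1.4,-4.8],[0,0,0],0], [[0,-2.2,-4.5],[0,0,0],0], [[0,-2.5,-4.3],[0,0,0],0], [[0,-2.7,-4.3],[0,0,0],0], [[0,-2.9,-4.0],[0,0,0],0], [[0,-3.1,-4.0],[0,0,0],0], [[0,-3.3,-3.7],[0,0,0],0], [[0,-3.5,-3.6],[0,0,0],0]  phi -0.78
[[0,-3.6,-3.4],[0,0,0],0], [[0,-3.8,-3.3],[0,0,0],0], [[0,-4.0,-3.0],[0,0,0],0], [[0,-4.1,-2.8],[0,0,0],0], [[0,-4.3,-2.6],[0,0,0],0], [[0,-4.4,-2.4],[0,0,0],0], [[0,-4.5,-2.2],[0,0,0],0], [[0,-4.6,-2.0],[0,0,0],0]  phi -0.38
```

Emit:
apply_moves:
  commands:
    - [[0,-1.4,-4.8],[0,0,0],0]
    - [[0,-2.2,-4.5],[0,0,0],0]
    - [[0,-2.5,-4.3],[0,0,0],0]
    - [[0,-2.7,-4.3],[0,0,0],0]
    - [[0,-2.9,-4.0],[0,0,0],0]
    - [[0,-3.1,-4.0],[0,0,0],0]
    - [[0,-3.3,-3.7],[0,0,0],0]
    - [[0,-3.5,-3.6],[0,0,0],0]

```text
time: 13.15
position: [0.5065, -0.0389, 0.1975]
orientation: [-3.135, 0.001, -1.7]
wrist_force: [5.2, -1.0, 3.6]
finger_gap: 0.322
grip_force: 59.3
```

```bash
python3 -c "
from arc import *
pose();look('scene',['tray','pawl_nose'])"
```

```text
phi -0.747 r 0.0988 t 13.15 tang(easing) 6.3 rad -1.0 yaw -1.700218744249151
scene tray ([0.6574, 0.3015, 0.2855], 0.86)
scene pawl_nose ([0.6803, -0.361, -0.0021], 0.58) ([0.5945, 0.1046, 0.1934], 0.4)
```

Emit:
apply_moves:
  commands:
    - [[0,-3.6,-3.4],[0,0,0],0]
    - [[0,-3.8,-3.3],[0,0,0],0]
    - [[0,-4.0,-3.0],[0,0,0],0]
    - [[0,-4.1,-2.8],[0,0,0],0]
    - [[0,-4.3,-2.6],[0,0,0],0]
    - [[0,-4.4,-2.4],[0,0,0],0]
    - [[0,-4.5,-2.2],[0,0,0],0]
    - [[0,0,0],[0,0,0],0]

```text
time: 14.1
position: [0.5354, -0.0426, 0.2159]
orientation: [-3.136, 0.001, -1.701]
wrist_force: [9.8, -3.1, -3.5]
finger_gap: 0.326
grip_force: 59.5
```

```bash
python3 arc.py .05 24
```

```text
phi -0.397 r 0.0985 t 14.10 tang(easing) 8.0 rad -7.1 yaw -1.700630276234233
[[0,-4.1,-3.2],[0,0,0],0], [[0,-4.7,-1.6],[0,0,0],0], [[0,-4.8,-1.3],[0,0,0],0], [[0,-4.9,-1.1],[0,0,0],0], [[0,-4.9,-0.9],[0,0,0],0], [[0,-5.0,-0.6],[0,0,0],0], [[0,-5.0,-0.3],[0,0,0],0], [[0,-5.0,-0.1],[0,0,0],0]  phi 0.00
[[0,-5.0,0.1],[0,0,0],0], [[0,-5.0,0.4],[0,0,0],0], [[0,-4.9,0.6],[0,0,0],0], [[0,-5.0,0.9],[0,0,0],0], [[0,-4.8,1.2],[0,0,0],0], [[0,-4.8,1.3],[0,0,0],0], [[0,-4.8,1.7],[0,0,0],0], [[0,-4.6,1.8],[0,0,0],0]  phi 0.40
[[0,-4.6,2.1],[0,0,0],0], [[0,-4.4,2.3],[0,0,0],0], [[0,-4.3,2.5],[0,0,0],0], [[0,-4.2,2.7],[0,0,0],0], [[0,-4.0,3.0],[0,0,0],0], [[0,-3.9,3.1],[0,0,0],0], [[0,-3.8,3.3],[0,0,0],0], [[0,-3.5,3.5],[0,0,0],0]  phi 0.80
```

```bash
sed -i 's/p\[2\]-.125/p[2]-.1235/' arc.py; python3 arc.py .05 24
```

```text
phi -0.391 r 0.0999 t 14.10 tang(easing) 8.0 rad -7.1 yaw -1.700630276234233
[[0,-4.6,-1.9],[0,0,0],0], [[0,-4.8,-1.5],[0,0,0],0], [[0,-4.8,-1.3],[0,0,0],0], [[0,-4.9,-1.1],[0,0,0],0], [[0,-4.9,-0.8],[0,0,0],0], [[0,-5.0,-0.6],[0,0,0],0], [[0,-5.0,-0.3],[0,0,0],0], [[0,-5.0,-0.1],[0,0,0],0]  phi 0.01
[[0,-5.0,0.1],[0,0,0],0], [[0,-5.0,0.5],[0,0,0],0], [[0,-4.9,0.6],[0,0,0],0], [[0,-4.9,1.0],[0,0,0],0], [[0,-4.9,1.1],[0,0,0],0], [[0,-4.8,1.4],[0,0,0],0], [[0,-4.7,1.7],[0,0,0],0], [[0,-4.6,1.8],[0,0,0],0]  phi 0.41
[[0,-4.6,2.1],[0,0,0],0], [[0,-4.4,2.4],[0,0,0],0], [[0,-4.3,2.5],[0,0,0],0], [[0,-4.2,2.8],[0,0,0],0], [[0,-4.0,2.9],[0,0,0],0], [[0,-3.9,3.2],[0,0,0],0], [[0,-3.7,3.3],[0,0,0],0], [[0,-3.5,3.6],[0,0,0],0]  phi 0.81
```

Emit:
apply_moves:
  commands:
    - [[0,-4.6,-1.9],[0,0,0],0]
    - [[0,-4.8,-1.5],[0,0,0],0]
    - [[0,-4.8,-1.3],[0,0,0],0]
    - [[0,-4.9,-1.1],[0,0,0],0]
    - [[0,-4.9,-0.8],[0,0,0],0]
    - [[0,0,0],[0,0,0],0]

```text
time: 14.7
position: [0.5587, -0.0458, 0.2222]
orientation: [-3.137, 0.0, -1.701]
wrist_force: [9.9, -1.7, -1.6]
finger_gap: 0.318
grip_force: 59.6
```

```bash
python3 - <<'E'
from arc import *
pose()
f,M,o=look('scene',['tray'])
im=cv2.cvtColor(f['pixels'],cv2.COLOR_RGB2BGR)
K=np.array(f['mtx']);W=np.linalg.inv(M)
def px(p):
    q=W@np.r_[p,1];v=K@[q[0],-q[1],-q[2]];return v[:2]/v[2]
x0,y0,k=360,240,6
c=cv2.resize(im[y0:y0+100,x0:x0+130],None,fx=k,fy=k,interpolation=cv2.INTER_CUBIC)
print('cam',M[:3,3])
# post face: +x winch face edges; mark block-size vertical edge (35,-35) corner in winch frame and 20 mm
cc,s=np.cos(-.13),np.sin(-.13)
for dx,dy,col in [(.035,-.035,(0,0,255)),(.0,-.035,(0,255,0))]:
  for z in np.arange(.10,.34,.01):
    X,Y=.035+dx,.25+dy
    u=(px([.587+cc*X-s*Y,.0588+s*X+cc*Y,z])-[x0,y0]+.5)*k
    p=tuple(int(a) for a in u);cv2.circle(c,p,2,col,-1)
    if round(z*100)%5==0: cv2.putText(c,str(round(z*1000)),(p[0]+5,p[1]),0,.45,col,1)
cv2.imwrite('pics/post.png',c)
E
```

```text
phi -0.146 r 0.0997 t 14.70 tang(easing) 9.7 rad -3.0 yaw -1.7008001195638522
scene tray ([0.6585, 0.2995, 0.2646], 0.65)
cam [1.4194653  0.4472815  1.46978344]
```

View pics/post.png

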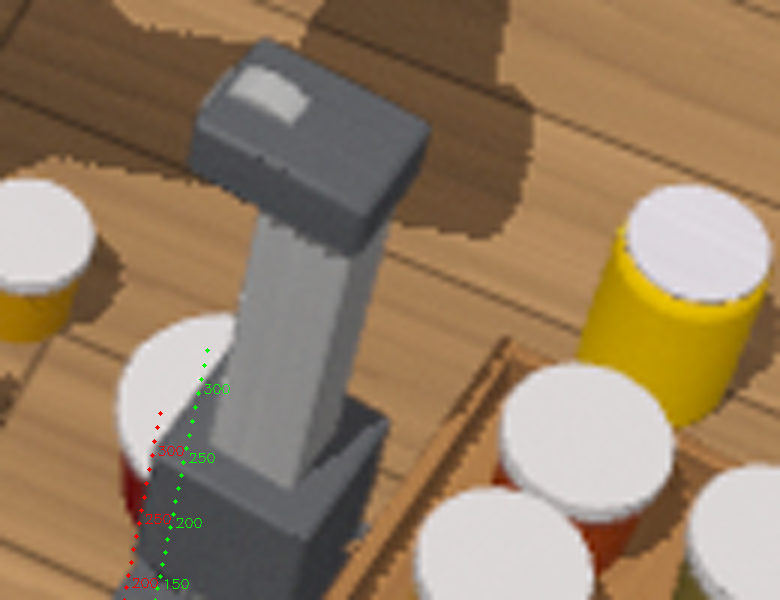

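```bash
python3 - <<'E'
from arc import *
f=grab_frame('scene');M=np.array(f['world_from_camera'])
im=cv2.cvtColor(f['pixels'],cv2.COLOR_RGB2BGR)
K=np.array(f['mtx']);W=np.linalg.inv(M)
def px(p):
    q=W@np.r_[p,1];v=K@[q[0],-q[1],-q[2]];return v[:2]/v[2]
x0,y0,k=355,300,7
c=cv2.resize(im[y0:y0+85,x0:x0+90],None,fx=k,fy=k,interpolation=cv2.INTER_CUBIC)
c=cv2.convertScaleAbs(c,alpha=1.5,beta=20)
cc,s=np.cos(-.13),np.sin(-.13)
for dx,dy,col in [(.035,-.035,(0,0,255)),(.035,0.035,(0,255,0))]:
  for z in np.arange(.0,.34,.01):
    X,Y=.035+dx,.25+dy
    u=(px([.587+cc*X-s*Y,.0588+s*X+cc*Y,z])-[x0,y0]+.5)*k
    p=tuple(int(a) for a in u);cv2.circle(c,p,2,col,-1)
    if round(z*100)%2==0: cv2.putText(c,str(round(z*1000)),(p[0]-35,p[1]),0,.4,col,1)
cv2.imwrite('pics/post2.png',c)
E
```

```text
(no output)
```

View pics/post2.png

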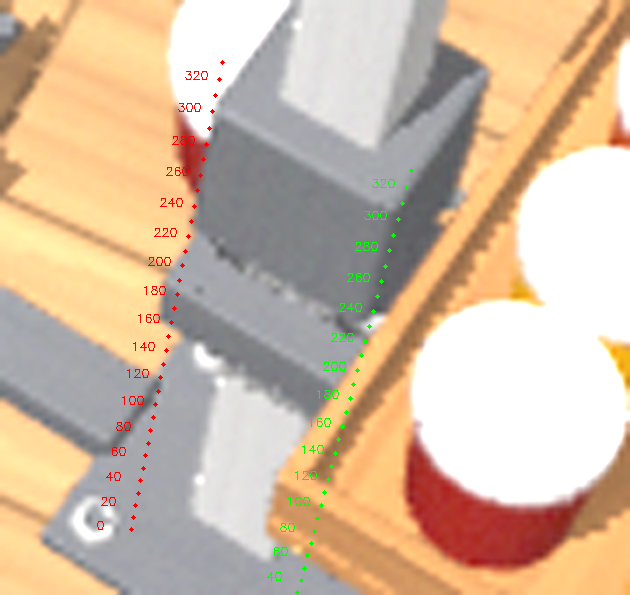

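```bash
python3 arc.py .05 16
```

```text
phi -0.149 r 0.0997 t 14.85 tang(easing) 8.7 rad -4.6 yaw -1.7007945829496869
[[0,-4.9,-0.9],[0,0,0],0], [[0,-5.0,-0.4],[0,0,0],0], [[0,-5.0,-0.1],[0,0,0],0], [[0,-5.0,0.2],[0,0,0],0], [[0,-5.0,0.3],[0,0,0],0], [[0,-4.9,0.7],[0,0,0],0], [[0,-5.0,0.8],[0,0,0],0], [[0,-4.8,1.1],[0,0,0],0]  phi 0.25
[[0,-4.9,1.4],[0,0,0],0], [[0,-4.7,1.6],[0,0,0],0], [[0,-4.6,1.8],[0,0,0],0], [[0,-4.6,2.1],[0,0,0],0], [[0,-4.4,2.3],[0,0,0],0], [[0,-4.4,2.5],[0,0,0],0], [[0,-4.2,2.7],[0,0,0],0], [[0,-4.0,3.0],[0,0,0],0]  phi 0.65
```

Emit:
apply_moves:
  commands:
    - [[0,-4.9,-0.3],[0,0,0],0]
    - [[0,-5.0,-0.4],[0,0,0],0]
    - [[0,-5.0,-0.1],[0,0,0],0]
    - [[0,-5.0,0.2],[0,0,0],0]
    - [[0,-5.0,0.3],[0,0,0],0]
    - [[0,-4.9,0.7],[0,0,0],0]
    - [[0,-5.0,0.8],[0,0,0],0]
    - [[0,0,0],[0,0,0],0]

```text
time: 15.65
position: [0.5933, -0.0504, 0.2209]
orientation: [-3.136, 0.0, -1.701]
wrist_force: [9.4, -1.7, -1.4]
finger_gap: 0.318
grip_force: 59.8
```

```bash
python3 arc.py .05 16; python3 -c "
from h import *
look('scene',['tray']);look('top',['tray'])"
```

```text
phi 0.206 r 0.0995 t 15.65 tang(easing) 9.6 rad 0.5 yaw -1.7008167290121807
[[0,-5.0,0.7],[0,0,0],0], [[0,-4.8,1.3],[0,0,0],0], [[0,-4.7,1.7],[0,0,0],0], [[0,-4.6,1.8],[0,0,0],0], [[0,-4.6,2.1],[0,0,0],0], [[0,-4.4,2.3],[0,0,0],0], [[0,-4.3,2.6],[0,0,0],0], [[0,-4.2,2.7],[0,0,0],0]  phi 0.61
[[0,-4.0,3.0],[0,0,0],0], [[0,-3.9,3.1],[0,0,0],0], [[0,-3.7,3.3],[0,0,0],0], [[0,-3.6,3.6],[0,0,0],0], [[0,-3.4,3.7],[0,0,0],0], [[0,-3.1,3.8],[0,0,0],0], [[0,-3.0,4.0],[0,0,0],0], [[0,-2.8,4.2],[0,0,0],0]  phi 1.01
scene tray ([0.6534, 0.3026, 0.2486], 0.97) ([0.5929, 0.1048, 0.1912], 0.39)
top tray ([0.6558, 0.3024, 0.2522], 0.96)
```

Emit:
apply_moves:
  commands:
    - [[0,-5.0,0.9],[0,0,0],0]
    - [[0,-4.8,1.3],[0,0,0],0]
    - [[0,-4.7,1.7],[0,0,0],0]
    - [[0,-4.6,1.8],[0,0,0],0]
    - [[0,-4.6,2.1],[0,0,0],0]
    - [[0,0,0],[0,0,0],0]

```text
time: 16.45
position: [0.6166, -0.0535, 0.2127]
orientation: [-3.137, 0.0, -1.701]
wrist_force: [8.1, -1.5, -3.0]
finger_gap: 0.323
grip_force: 59.8
```

Emit:
apply_moves:
  commands:
    - [[0,-4.4,2.3],[0,0,0],0]
    - [[0,-4.3,2.6],[0,0,0],0]
    - [[0,0,0],[0,0,0],0]

```text
time: 16.75
position: [0.6253, -0.0546, 0.2078]
orientation: [-3.137, 0.0, -1.701]
wrist_force: [9.2, -3.0, -2.6]
finger_gap: 0.322
grip_force: 59.8
```

```bash
python3 arc.py .05 16; python3 -c "
from h import *
look('scene',['tray']);look('top',['tray'])"
```

```text
phi 0.558 r 0.0994 t 16.75 tang(easing) 9.5 rad 2.9 yaw -1.7008324622882434
[[0,-4.5,2.2],[0,0,0],0], [[0,-4.0,3.0],[0,0,0],0], [[0,-3.9,3.2],[0,0,0],0], [[0,-3.7,3.3],[0,0,0],0], [[0,-3.6,3.5],[0,0,0],0], [[0,-3.3,3.7],[0,0,0],0], [[0,-3.2,3.9],[0,0,0],0], [[0,-3.0,4.0],[0,0,0],0]  phi 0.96
[[0,-2.7,4.2],[0,0,0],0], [[0,-2.6,4.3],[0,0,0],0], [[0,-2.3,4.4],[0,0,0],0], [[0,-2.2,4.5],[0,0,0],0], [[0,-1.9,4.6],[0,0,0],0], [[0,-1.6,4.8],[0,0,0],0], [[0,-1.4,4.7],[0,0,0],0], [[0,-1.2,4.9],[0,0,0],0]  phi 1.36
scene tray ([0.6603, 0.3012, 0.2358], 0.68)
top tray ([0.6507, 0.3058, 0.2335], 0.94)
```

Emit:
apply_moves:
  commands:
    - [[0,-4.5,2.4],[0,0,0],0]
    - [[0,-4.0,3.0],[0,0,0],0]
    - [[0,0,0],[0,0,0],0]

```text
time: 17.25
position: [0.6329, -0.0557, 0.2024]
orientation: [-3.138, 0.0, -1.701]
wrist_force: [5.4, -0.9, -0.2]
finger_gap: 0.318
grip_force: 60.1
```

```bash
python3 -c "
from arc import *
for i in range(4): grab_frame('scene');pose()
look('scene',['tray']);look('top',['tray'])"
```

```text
phi 0.651 r 0.0993 t 17.30 tang(easing) 4.2 rad 2.8 yaw -1.700866232856837
phi 0.650 r 0.0993 t 17.35 tang(easing) 5.1 rad 2.7 yaw -1.7009132601073598
phi 0.649 r 0.0994 t 17.40 tang(easing) 4.6 rad 2.8 yaw -1.7008636064487894
phi 0.649 r 0.0993 t 17.45 tang(easing) 5.4 rad 3.2 yaw -1.7008311455660736
scene tray ([0.656, 0.3019, 0.2329], 0.86)
top tray ([0.6539, 0.3069, 0.2344], 0.55) ([0.5862, 0.0592, 0.0029], 0.47)
```

Emit:
apply_moves:
  commands:
    - [[0,-1.6,1.2],[0,0,0],0]
    - [[0,-1.6,1.2],[0,0,0],0]
    - [[0,0,0],[0,0,0],0]

```text
time: 17.95
position: [0.6353, -0.056, 0.2004]
orientation: [-3.139, 0.0, -1.701]
wrist_force: [5.1, 0.2, 2.5]
finger_gap: 0.321
grip_force: 60.2
```

```bash
python3 -c "
from arc import *
for i in range(4): grab_frame('scene');pose()"
```

```text
phi 0.684 r 0.0993 t 18.00 tang(easing) 2.3 rad 5.7 yaw -1.7008289005511208
phi 0.683 r 0.0993 t 18.05 tang(easing) 2.6 rad 5.6 yaw -1.7007939053135799
phi 0.683 r 0.0993 t 18.10 tang(easing) 2.0 rad 5.2 yaw -1.7008265120757065
phi 0.683 r 0.0993 t 18.15 tang(easing) 1.7 rad 5.8 yaw -1.7008132489511572
```

Emit:
apply_moves:
  commands:
    - [[0,-1.4,0.7],[0,0,0],0]
    - [[0,-1.3,0.7],[0,0,0],0]
    - [[0,0,0],[0,0,0],0]

```text
time: 18.45
position: [0.6372, -0.0563, 0.1988]
orientation: [-3.14, 0.0, -1.701]
wrist_force: [5.4, 0.3, 4.7]
finger_gap: 0.319
grip_force: 60.3
```

```bash
python3 -c "
from arc import *
for i in range(4): grab_frame('scene');pose()
look('scene',['tray']);look('top',['tray'])
look('wrist',[],'w6.png')"
```

```text
phi 0.710 r 0.0992 t 18.50 tang(easing) 0.1 rad 6.9 yaw -1.7008937624469205
phi 0.710 r 0.0992 t 18.55 tang(easing) 0.7 rad 6.6 yaw -1.7008835608283708
phi 0.709 r 0.0992 t 18.60 tang(easing) 1.0 rad 6.7 yaw -1.7009134299079665
phi 0.709 r 0.0992 t 18.65 tang(easing) 0.1 rad 7.9 yaw -1.7008693543157416
scene tray ([0.6587, 0.3022, 0.2358], 0.62)
top tray ([0.6531, 0.3032, 0.2369], 0.6) ([0.3689, -0.4118, -0.0028], 0.29)
```

Emit:
apply_moves:
  commands:
    - [[0,-0.5,0.4],[0,0,0],0]
    - [[0,0,0],[0,0,0],0]

```text
time: 19.1
position: [0.6375, -0.0564, 0.1985]
orientation: [-3.14, 0.0, -1.701]
wrist_force: [4.4, -0.1, 6.0]
finger_gap: 0.32
grip_force: 60.3
```

```bash
python3 -c "
from arc import *
for i in range(4): grab_frame('scene');pose()"
```

```text
phi 0.714 r 0.0992 t 19.15 tang(easing) -0.2 rad 8.5 yaw -1.7009127878121162
phi 0.714 r 0.0992 t 19.20 tang(easing) -0.4 rad 7.0 yaw -1.7008179445893807
phi 0.714 r 0.0993 t 19.25 tang(easing) -1.0 rad 6.9 yaw -1.700886356041264
phi 0.714 r 0.0992 t 19.30 tang(easing) -0.0 rad 7.5 yaw -1.7009194223588935
```

Load is gone; release and retreat.

Emit:
apply_moves:
  commands:
    - [[0,0,0],[0,0,0],0.4]
    - [[0,0,0],[0,0,0],0.55]
    - [[0,0,0],[0,0,0],0.7]
    - [[0,0,-10],[0,0,0],0.7]
    - [[0,0,-30],[0,0,0],0.7]
    - [[0,0,-40],[0,0,0],0.7]
    - [[0,0,-40],[0,0,0],0.7]
    - [[0,0,0],[0,0,0],0.7]

```text
time: 20.1
position: [0.6391, -0.0567, 0.3255]
orientation: [-3.132, 0.001, -1.701]
wrist_force: [-0.1, 1.1, 0.5]
finger_gap: 0.7
grip_force: 0.0
```

```bash
python3 -c "
from arc import *
look('scene',['tray','crank_grip','pawl_nose'],'s7.png');look('top',['tray','lever_tip','crank_grip']);look('wrist',['lever_tip','crank_grip'])
im=cv2.imread('pics/s7.png')[200:400,240:480];cv2.imwrite('pics/s7c.png',cv2.resize(im,None,fx=3,fy=3,interpolation=cv2.INTER_CUBIC));pose()"
```

```text
scene tray ([0.6565, 0.3075, 0.2356], 0.8)
scene crank_grip ([0.6354, -0.0554, 0.1981], 0.59)
scene pawl_nose ([0.5911, 0.1029, 0.189], 0.55)
top tray ([0.6533, 0.302, 0.2343], 0.65)
top lever_tip
top crank_grip ([0.64, -0.0586, 0.1993], 0.9)
wrist lever_tip
wrist crank_grip
phi 0.321 r 0.2044 t 20.65 tang(easing) 0.7 rad -0.4 yaw -1.7010598701064072
```

View pics/s7c.png

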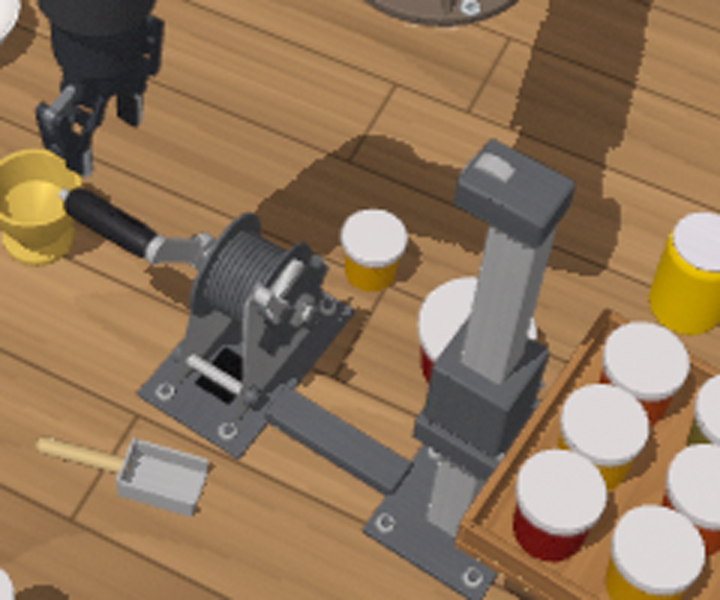

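The picture shows the carriage resting on its collar at about (470,430). The crank is where I left it, the pawl is clear and the gripper is free.

```bash
python3 -c "
from cell import *
print(hand_in())"
```

```text
the job is handed in; nothing more can be done
None
```

I handed the job in at about 21 s of the 72 s limit: the lever was pushed to its stop (about 9 N at most), the pawl sprang clear, and the tray was eased down under grip until the crank load read zero and it sat on its collar; after letting go, the crank and tray had not moved, though I last measured the lever itself, at off, before gripping the crank.

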